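# Hold a crimp section slide flush on the tilted viewer

## Robot

A 6-joint arm with a two-finger parallel gripper is mounted at the origin on a cart in front of the work surface, level with it; the furniture and walls round the work are solid. World frame = base frame: x ahead of the robot, y to its left, z up, the work surface at z = 0. Lengths are in m, angles in degrees, forces in N, time in s.
With the tool pointing down it reaches from about 0.25 to 0.725 m from the base axis. Payload 9.7 kg.
Tool frame: the origin (TCP) lies at the very end of the fingers, on their centre line; the grasp point (between the pads) lies 19 mm behind it (bot.grasp_offset is the distance from the TCP to the grasp point, in m); z points along the fingers, y is the line along which they close (so a half turn about z gives the same grasp; the last joint's range is limited). The gripper opens to 85 mm and grips with 20 to 120 N. Pads are 22 mm wide; open, the fingers measure 114 mm over their backs; the gripper's body (76 mm by 85 mm) begins 54 mm behind the grasp point. The pads swing forward as they close: fully open they stand 13 mm farther back than shut.
Start: joints at [69.099, 4.979, 10.078, 95.1, 0, 90], TCP at [0.196, 0.514, 0.231] pointing down, gripper open.
Joint ranges: [-179.16, 179.16], [-48.56, 103.87], [-65.8, 70.77], [-126.05, 130.52], [-82.76, 87.17], [-180, 180]. Speed limits (degrees/s): [127.2, 127.2, 147.25, 180, 180, 180].

## Interface

Orientations are given as [roll, pitch, yaw] about the fixed x, y, z axes, in that order (R = Rz(yaw) Ry(pitch) Rx(roll)).
In Python, from rig import status, viewer, workorder, bot gives the robot as it stands.
- The arm moves only by the tool jog_arm, never from a script. Its argument "steps" is a list of rows, each an object of numbers: "tx", "ty", "tz": the shift along the tool's x, y, z in units of 80 cm (1.0 is 80 cm); "ax", "ay", "az": the turn, a rotation vector about the tool's x, y, z in units of 2 pi rad (1.0 is 2 pi rad); "gripper": the opening, from 0 (shut) to 1 (fully open). In form: [{"tx": .., "ty": .., "tz": .., "ax": .., "ay": .., "az": .., "gripper": ..}, ...]. A call has 1 to 12 rows; each row is the pose to reach, as a shift and turn from the pose commanded when the call began, along the tool's axes at that moment, turning the shorter way round; what a row does not reach only later rows make up. A row lasts 1/10 s, in which the tool goes at most 50 mm and 8.59 degrees, less where a joint would pass 70% of its speed; a pose out of reach is approached as far as the arm can. A call with a number of a shift or a turn outside -1 to 1 is refused whole. A call with a gripper value outside its range is refused whole. The fingers move at their own pace and stop on an object; "grip_force" is the grip in N (left out, the last holds). Time passes only in rows, so rows that repeat a pose let the fingers close. It gives the time, the measured TCP pose, the force, the opening and the grip force at its end, in the units of the state.
- status.sense(): the state, without advancing time (a new reading comes with each control period).
- viewer.grab_frame(name): name is "side" or "top" or "wrist"; returns a dict with "frame" (384x512x3 uint8, blue, green, red), "intrinsics" (3x3 intrinsics, pixels), "pose" (4x4, takes a point from camera to world coordinates); the wrist camera has in their place "tool_from_camera" (4x4, takes a point from camera to tool coordinates, whose origin is the TCP and whose axes are the flange's). Camera axes: x right, y up, looking along -z (the intrinsics and any distortion apply to the point x, -y, -z); pixel columns grow to the right and rows downward; lengths in m; the calibration is good to about 2 mm. A picture is of the moment at which its call begins: read the wrist's pose just before it. There is no depth.
- workorder.finish_job(): hands the job in; it is judged then, once.
The state is a dict: "time": time; "joints": joint angles; "joint_vel": joint speeds; "joint_torque": joint torques, N m; "ee_pos": TCP position; "ee_rot": TCP orientation; "contact_force": force on the tool from outside, world axes, zero at the start; "torque": the same for the moment, N m; "opening": opening from 0.0 (shut) to 1.0 (fully open); "gripper_force": force on a finger pad.
Only numpy, scipy, OpenCV 4.12 (cv2) and the standard library are available. Lean on these libraries where they do the work, as an engineer would, in place of code of your own. Each camera call takes 0.05 s, during which the arm holds its last target. There are 200 camera calls.

## Task

Pick the crimp-section slide up off the bench by its upright finger grip and offer it, grip outwards, to the sloping face of the section viewer: between the two side rails, its lower short edge against the foot stop. Tilt it to match the slope and press it gently, as with a finger, until the sprung window has gone in and the slide lies flush on the face all over. Finish while still gripping it and keeping it pressed flush (the spring lifts it off if you let go); do not shift the head's tilt, and leave the vial, the micrometer and the marker where they are.

Things in the scene. Friction and masses are not known exactly. Their poses are not given: they have to be found in the camera images.
- slide: the section slide, loose, about 120 g: a flat aluminium plate 80 (x) x 50 (y) x 5 mm with a black upright finger grip in its middle, 44 (x) x 14 (y) mm, rising to 39 mm above the underside; amber potting shows round the grip's foot. It lies flat, grip up. Origin: centre of the underside; x along its length, z towards the grip. Its ends are alike: it may go on either way round
- slide_mid (a point): centre of the slide, inside the grip, 19.5 mm above the underside; axes as the slide's. The grip is to be pinched across y (14 mm)
- viewer: the section viewer, fixed, grey: base 170 x 150 mm, two cheeks (y = +-59 to +-68 mm) with black clamp knobs outside them (out to y = +-85 mm), all up to 125 mm above the bench, carrying a tilting head on a level hinge 105 mm above the bench. Origin: on the bench, under the hinge and the base's centre; x points to the viewer's rear, away from the robot within 0.3 rad, z up
- head (a joint): tilt of the viewer's head, rad: 0 = face level; positive = the face leans towards the robot (viewer's -x), its rear edge up. It is clamped by friction that holds about 8 N m about the hinge, at a value somewhere between 0.25 and 0.6
- face (a point): centre of the head's flat steel face, 12 mm from the hinge axis; z = outward normal, x = up the slope, y = along the hinge. Side rails 84 mm long, 5 mm high, run along x with inner sides at y = +-28 mm. The foot stop, 13 mm high, crosses the lower end, its upper side at x = -40 mm: a slide against it, midway between the rails, is centred here
- face_top (a point): point on the face 52 mm up the slope from its centre (shows whether the head has been shifted)
- window (a joint): how far the round sprung window (30 mm across) in the middle of the face is pressed in, m: 0 = standing 5 mm proud of the face, 0.005 = level with the face (a little more is possible). The spring takes 3.2 N to start and 7.2 N at 0.005, and lifts the slide again when it is let go
- vial: capped sample vial, 30 mm across and 64 mm tall, standing in front of the scrap bin; to be left alone. Origin: centre of its underside
- micrometer: micrometer lying on its side, 64 x 124 x 17 mm; to be left alone. Origin: about its middle, on the bench
- marker: capped marker pen lying on the bench, 132 mm long, 12 mm thick; to be left alone. Origin: its middle, on the bench
Not all that is in view belongs to the job. Of the things like the slide, leave any that is turquoise; of the rest the larger one is meant.

How it is judged (in metres and radians):
On the way, in this order (a step that is already met when the one before it is completed fails the run):
1. the slide is carried by the fingers alone, clear of bench and viewer (height (world z) of slide_mid above 0.07 m and contact force between the fingers and slide above 1 N and contact force between slide and viewer below 0.05 N), for 0.2 s.
2. the slide meets the sprung window while the fingers hold it (value of joint window above 0.002 m and contact force between slide and viewer above 2 N and contact force between the fingers and slide above 1 N), for 0.1 s.
At the end, for the whole second after the job is handed in: Fingers still grip the slide and press it on the face with over 4 N: parallel within 0.04 rad, in line with the rails within 0.1 rad, underside within 1.7 mm of the face, 4.5 mm or less off the middle of the rails, within 4 mm of the foot stop, window in by 4 mm or more, slide still (angle between the z axis of slide and the z axis of face, either way round below 0.04 rad and angle between the x axis of slide and the x axis of face, either way round below 0.1 rad and z of slide_mid in the frame of face between 0.017 and 0.0212 m and x of slide_mid in the frame of face between -0.004 and 0.004 m and y of slide_mid in the frame of face between -0.0045 and 0.0045 m and value of joint window above 0.004 m and contact force between slide and viewer above 4 N and contact force between the fingers and slide above 1 N and linear speed of slide below 0.02 m/s); the arm keeps its last pose, push and grip.
It fails at once if the slide is pressed on the viewer with more than 60 N (contact force between slide and viewer above 60 N).
It fails at once if the head's tilt is shifted (its upper edge moves more than 5 mm) (distance of face_top from where it was at the start of the episode above 0.005 m).
It fails at once if a bystander is moved more than 20 mm (distance of any of vial, micrometer, marker from where it was at the start of the episode above 0.02 m).
It also fails if it takes over 40 s, if anything falls off the work surface, if the arm or the gripper's body presses on something with over 40 N, if the wrist force passes 120 N, or if a joint passes its speed limit or range.

## Working session

There is one attempt and no reset: what is moved stays moved. The work goes in short steps, Python scripts to look and compute and a tool call to move; the robot and the scene stay as the last step left them, time stands still between calls to the robot, and variables do not carry over. Pictures are saved under pics/ and viewed, at most 10 in all, crops included, and the job is handed in when it is done.

Besides the shell and the picture viewer there is one more tool, called after "Call:" by a JSON object that holds its "op" and its "data". jog_arm: Moves the arm, as the interface text tells. Shifts and turns lie within -1 to 1; 1 stands for 80 cm of shift or 2 pi rad of turn. Its arguments: {"type":"object","properties":{"steps":{"type":"array","items":{"type":"object","properties":{"tx":{"type":"number","minimum":-1,"maximum":1},"ty":{"type":"number","minimum":-1,"maximum":1},"tz":{"type":"number","minimum":-1,"maximum":1},"ax":{"type":"number","minimum":-1,"maximum":1},"ay":{"type":"number","minimum":-1,"maximum":1},"az":{"type":"number","minimum":-1,"maximum":1},"gripper":{"type":"number"}}}},"grip_force":{"type":"number"}},"required":["steps"]}

```bash
mkdir -p pics; cat > h.py <<'E'
import numpy as np, cv2
from scipy.spatial.transform import Rotation as R
from rig import status, viewer, workorder, bot
def grab(n):
    s=status.sense(); f=viewer.grab_frame(n); K=np.array(f["intrinsics"])
    if n=="wrist":
        T=np.eye(4);T[:3,:3]=R.from_euler('xyz',s["ee_rot"],degrees=True).as_matrix();T[:3,3]=s["ee_pos"]
        P=T@np.array(f["tool_from_camera"])
    else: P=np.array(f["pose"])
    return np.array(f["frame"]),K,P
def ray(K,P,u,v):
    d=np.linalg.inv(K)@[u,v,1]; d=P[:3,:3]@np.array([d[0],-d[1],-d[2]]); return P[:3,3],d/np.linalg.norm(d)
def onz(K,P,u,v,z):
    o,d=ray(K,P,u,v); return o+d*(z-o[2])/d[2]
def proj(K,P,p):
    q=P[:3,:3].T@(np.array(p)-P[:3,3]); q=K@[q[0],-q[1],-q[2]]; return q[:2]/q[2]
def tri(r1,r2):
    (a,d),(b,e)=r1,r2; t=np.linalg.lstsq(np.c_[d,-e],b-a,rcond=None)[0]
    p,q=a+d*t[0],b+e*t[1]; return (p+q)/2,np.linalg.norm(p-q)
E
python3 - <<'E'
from h import *
for n in("top","side"):
    f,K,P=grab(n); cv2.imwrite(f"pics/{n}0.png",cv2.resize(f,(800,600))); np.savez(f"{n}0.npz",f=f,K=K,P=P); print(n,P[:3,3].round(3),K[0,0])
print(status.sense(), bot.grasp_offset)
E
```

```text
top [ 0.363 -0.02   1.333] 472.7468730595387
side [0.108 0.428 1.198] 487.0270424985132
{'time': 0.1, 'joints': array([6.90991232e+01, 5.00805898e+00, 1.00383354e+01, 9.50990511e+01,
       9.79710324e-04, 9.00013555e+01]), 'joint_vel': array([ 0.04188269, -0.17496218, -0.03276305, -0.0980622 , -0.06384241,
        0.00225703]), 'joint_torque': array([-3.86331385e-04, -5.21562660e+01,  4.65652299e+01,  1.60496944e-02,
       -8.77021165e-06,  2.15777391e-05]), 'ee_pos': array([0.19613579, 0.51361894, 0.230647  ]), 'ee_rot': array([-1.79931225e+02, -9.78082612e-04,  1.59097767e+02]), 'contact_force': array([ 0.33397369, -0.59885015,  0.01408739]), 'torque': array([-0.01682823,  0.00516037,  0.04020557]), 'gripper_force': 0.0, 'opening': 0.9993891169056494} 0.0187
```

View pics/top0.png

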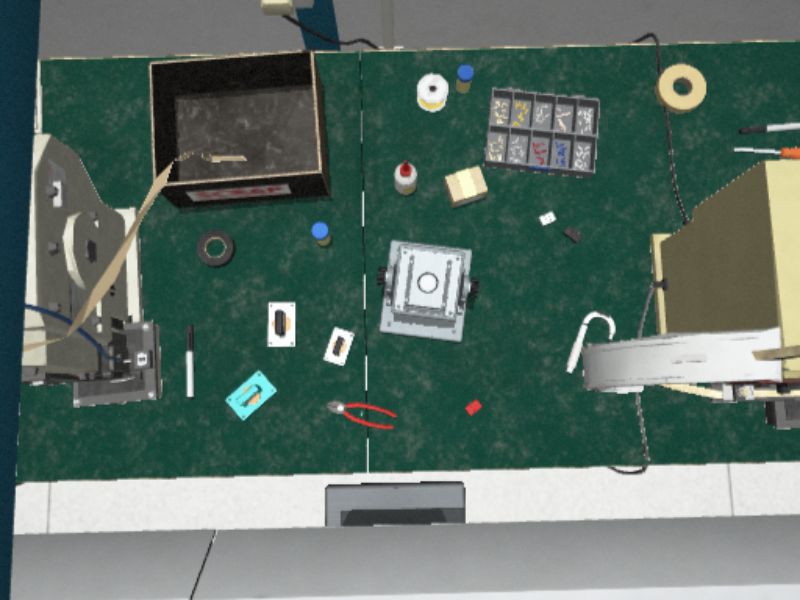

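View pics/side0.png

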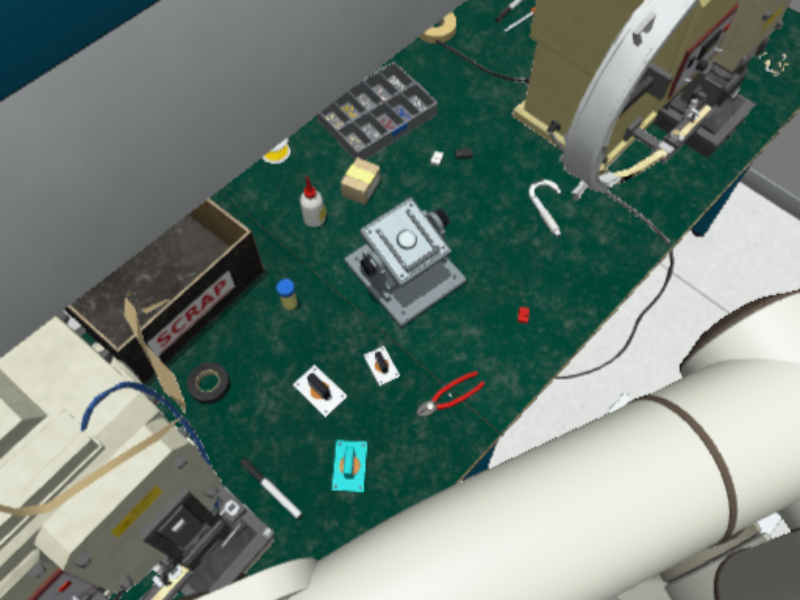

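The top view shows the large white slide at about (282,325), the smaller decoy at (340,345), the turquoise one at (250,395), and the viewer at (428,285). In the side view the slide is at (320,390) and the face at (406,240).

```bash
python3 - <<'E'
from h import *
crops=[]
for n,(cx,cy),(wx,wy) in(("top",(428,285),(282,325)),("side",(406,250),(320,390))):
    D=np.load(f"{n}0.npz");f,K,P=D["f"],D["K"],D["P"]
    u,v=int(wx*.64),int(wy*.64)
    m=((f.min(2)>150)).astype(np.uint8); r=np.zeros_like(m); r[v-22:v+23,u-22:u+23]=m[v-22:v+23,u-22:u+23]
    c=max(cv2.findContours(r,cv2.RETR_EXTERNAL,cv2.CHAIN_APPROX_NONE)[0],key=cv2.contourArea)
    b=cv2.boxPoints(cv2.minAreaRect(cv2.convexHull(c)))
    p=np.array([onz(K,P,x,y,.005) for x,y in cv2.approxPolyDP(cv2.convexHull(c),3,True)[:,0]])
    print(n,"quad",p[:,:2].round(4).tolist()); 
    h=np.array([onz(K,P,x,y,.005)[:2] for x,y in cv2.convexHull(c)[:,0].astype(float)],np.float32)
    print("rect",cv2.minAreaRect((h*1000)))
    x,y=int(cx*.64),int(cy*.64); print("crop origin",x-38,y-45); crops.append(cv2.resize(f[y-45:y+45,x-38:x+38],None,fx=5.2,fy=5.2,interpolation=cv2.INTER_CUBIC))
cv2.imwrite("pics/v1.png",np.hstack(crops)); print(crops[0].shape)
E
```

```text
top quad [[0.5549, 0.1666], [0.4782, 0.167], [0.4795, 0.2148], [0.5561, 0.212]]
rect ((518.493896484375, 190.771728515625), (47.95563507080078, 80.27320861816406), 89.71562194824219)
crop origin 235 137
side quad [[0.5563, 0.1685], [0.4783, 0.1676], [0.4773, 0.2151], [0.5544, 0.2132]]
rect ((516.7029418945312, 190.02694702148438), (48.191322326660156, 80.39381408691406), 88.6456527709961)
crop origin 221 115
(468, 395, 3)
```

View pics/v1.png

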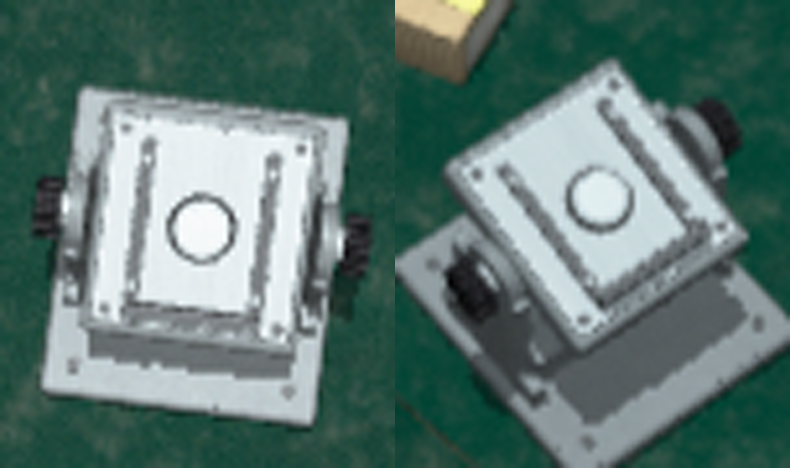

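Left (top camera) crop: window at (202,228), rear screws at (126,128) and (302,148), rail rear ends at (149,148) and (275,160), base corners at (84,90), (347,120), (312,424) and (43,390). Right (side) crop: window at (600,198), rear screws at (477,174) and (613,83), rail rear ends at (505,172) and (605,103).

```bash
python3 - <<'E'
from h import *
T,S=np.load("top0.npz"),np.load("side0.npz")
t=lambda u,v:ray(T["K"],T["P"],235+(u+.5)/5.2-.5,137+(v+.5)/5.2-.5)
s=lambda u,v:ray(S["K"],S["P"],221+(u-395+.5)/5.2-.5,115+(v+.5)/5.2-.5)
for n,a,b in[("win",(202,228),(600,198)),("scRL",(126,128),(477,174)),("scRR",(302,148),(613,83)),("railL",(149,148),(505,172)),("railR",(275,160),(605,103)),("frontL",(85,328),(585,348)),("frontR",(295,350),(745,238))]:
    p,e=tri(t(*a),s(*b)); print(n,p.round(4),round(e,4))
for q in[(84,90),(347,120),(312,424),(43,390)]:
    o,d=t(*q); print("base",(o+d*(.012-o[2])/d[2]).round(4))
E
```

```text
win [ 0.5678 -0.0724  0.1173] 0.0014
scRL [ 0.6179 -0.0356  0.1274] 0.0014
scRR [ 0.6058 -0.123   0.1274] 0.0004
railL [ 0.608  -0.0465  0.1273] 0.0
railR [ 0.599  -0.1092  0.131 ] 0.0011
frontL [ 0.5213 -0.0124  0.0982] 0.0014
frontR [ 0.5086 -0.1186  0.0906] 0.0005
base [ 0.6649 -0.0142  0.012 ]
base [ 0.6442 -0.158   0.012 ]
base [ 0.4777 -0.1323  0.012 ]
base [0.4999 0.012  0.012 ]
```

```bash
cat >> h.py <<'E'
def go(pos,rotm=None):
    "shift and turn to a target pose in jog units, from the measured pose"
    s=status.sense(); A=R.from_euler('xyz',s["ee_rot"],degrees=True)
    d=A.inv().apply(np.array(pos)-s["ee_pos"])/.8
    a=(A.inv()*R.from_matrix(rotm)).as_rotvec()/(2*np.pi) if rotm is not None else np.zeros(3)
    print("t",d.round(4),"a",a.round(4))
def rot(yaw,tilt=0):
    "tool z onto a face leaning back by tilt (rad), tool x along -x of the face, y along y (yaw in deg)"
    return (R.from_euler('z',yaw,degrees=True)*R.from_euler('y',-tilt)*R.from_euler('y',180,degrees=True)).as_matrix()
E
python3 - <<'E'
from h import *
go([.5175,.19,.20],rot(-.8)); print(rot(0).round(2))
E
```

```text
t [-0.5196 -0.2345  0.0386] a [-0.0002 -0.     -0.0558]
[[-1.  0.  0.]
 [ 0.  1.  0.]
 [-0.  0. -1.]]
```

Call:
{"op": "jog_arm", "data": {"steps": [{"tx": -0.52, "ty": -0.2345, "tz": 0.0386, "az": -0.0558, "gripper": 1}, {"tx": -0.52, "ty": -0.2345, "tz": 0.0386, "az": -0.0558, "gripper": 1}, {"tx": -0.52, "ty": -0.2345, "tz": 0.0386, "az": -0.0558, "gripper": 1}, {"tx": -0.52, "ty": -0.2345, "tz": 0.0386, "az": -0.0558, "gripper": 1}, {"tx": -0.52, "ty": -0.2345, "tz": 0.0386, "az": -0.0558, "gripper": 1}, {"tx": -0.52, "ty": -0.2345, "tz": 0.0386, "az": -0.0558, "gripper": 1}, {"tx": -0.52, "ty": -0.2345, "tz": 0.0386, "az": -0.0558, "gripper": 1}, {"tx": -0.52, "ty": -0.2345, "tz": 0.0386, "az": -0.0558, "gripper": 1}, {"tx": -0.52, "ty": -0.2345, "tz": 0.0386, "az": -0.0558, "gripper": 1}, {"tx": -0.52, "ty": -0.2345, "tz": 0.0386, "az": -0.0558, "gripper": 1}, {"tx": -0.52, "ty": -0.2345, "tz": 0.0386, "az": -0.0558, "gripper": 1}, {"tx": -0.52, "ty": -0.2345, "tz": 0.0386, "az": -0.0558, "gripper": 1}]}}

```text
invalid input at $.steps[0]: expected keys tx, ty, tz, ax, ay, az, gripper
```

```bash
python3 - <<'E'
from h import *
print(status.sense()["joints"].round(1))
f,K,P=grab("wrist"); cv2.imwrite("pics/w1.png",f); np.savez("w1.npz",f=f,K=K,P=P)
print(P.round(3),K[0,0]); print("tip",proj(K,P,[.5175,.19,.005]))
E
```

```text
[69.1  5.  10.  95.1  0.  90. ]
[[ 0.357 -0.892 -0.278  0.125]
 [ 0.934  0.341  0.107  0.541]
 [-0.001 -0.298  0.955  0.374]
 [ 0.     0.     0.     1.   ]] 325.8706770145795
tip [138.33881831 433.33101276]
```

View pics/w1.png

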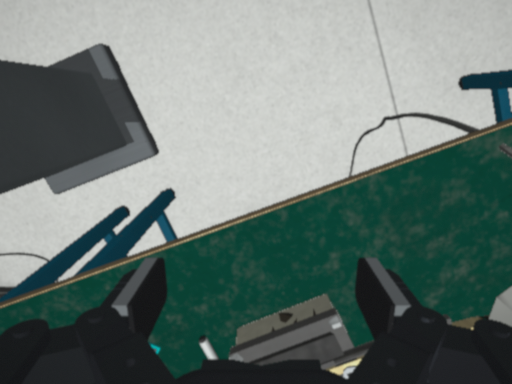

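The picture is from the start pose, because the move was refused for missing keys. A machine lies just in front of the gripper, so I'll go around it: first towards -y, then forward.

Call:
{"op": "jog_arm", "data": {"steps": [{"tx": -0.1235, "ty": -0.239, "tz": 0, "ax": 0, "ay": 0, "az": 0, "gripper": 1}, {"tx": -0.1235, "ty": -0.239, "tz": 0, "ax": 0, "ay": 0, "az": 0, "gripper": 1}, {"tx": -0.1235, "ty": -0.239, "tz": 0, "ax": 0, "ay": 0, "az": 0, "gripper": 1}, {"tx": -0.1235, "ty": -0.239, "tz": 0, "ax": 0, "ay": 0, "az": 0, "gripper": 1}, {"tx": -0.1235, "ty": -0.239, "tz": 0, "ax": 0, "ay": 0, "az": 0, "gripper": 1}, {"tx": -0.52, "ty": -0.2345, "tz": 0.0386, "ax": 0, "ay": 0, "az": -0.0558, "gripper": 1}, {"tx": -0.52, "ty": -0.2345, "tz": 0.0386, "ax": 0, "ay": 0, "az": -0.0558, "gripper": 1}, {"tx": -0.52, "ty": -0.2345, "tz": 0.0386, "ax": 0, "ay": 0, "az": -0.0558, "gripper": 1}, {"tx": -0.52, "ty": -0.2345, "tz": 0.0386, "ax": 0, "ay": 0, "az": -0.0558, "gripper": 1}, {"tx": -0.52, "ty": -0.2345, "tz": 0.0386, "ax": 0, "ay": 0, "az": -0.0558, "gripper": 1}, {"tx": -0.52, "ty": -0.2345, "tz": 0.0386, "ax": 0, "ay": 0, "az": -0.0558, "gripper": 1}, {"tx": -0.52, "ty": -0.2345, "tz": 0.0386, "ax": 0, "ay": 0, "az": -0.0558, "gripper": 1}]}}

```text
time: 1.35
ee_pos: [0.5204, 0.1888, 0.1992]
ee_rot: [-180.0, -0.0, 179.1]
contact_force: [-0.6, 1.4, -0.3]
opening: 0.998
gripper_force: 0.0
```

```bash
python3 - <<'E'
from h import *
s=status.sense();print(s["joints"].round(1),s["ee_pos"].round(4),s["ee_rot"].round(2))
f,K,P=grab("wrist"); cv2.imwrite("pics/w2.png",f); np.savez("w2.npz",f=f,K=K,P=P)
print("tip",proj(K,P,[.5175,.19,.005])); go([.5175,.19,.2],rot(-.8))
E
```

```text
[19.9  5.   6.5 91.6 -0.  20.8] [0.5204 0.1888 0.1992] [-1.7998e+02 -4.0000e-02  1.7911e+02]
tip [261.7619981  169.49698316]
t [ 0.0076  0.0031 -0.0033] a [-0.0003 -0.0001 -0.0005]
```

View pics/w2.png

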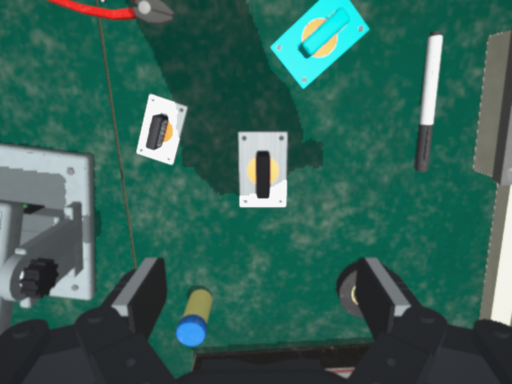

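The slide is centred at about (263,169), with its plate from (238,131) to (288,207) and square to the tool. The viewer is at the left and the vial at (195,318).

```bash
python3 - <<'E'
from h import *
D=np.load("w2.npz");f,K,P=D["f"],D["K"],D["P"]
g=f[120:218,228:300].astype(int); 
hsv=cv2.cvtColor(f[120:218,228:300],cv2.COLOR_BGR2HSV)
m=((hsv[...,1]<50)&(hsv[...,2]>110)).astype(np.uint8)
c=max(cv2.findContours(m,cv2.RETR_EXTERNAL,cv2.CHAIN_APPROX_NONE)[0],key=cv2.contourArea)[:,0]+[228,120]
h=np.array([onz(K,P,x,y,.005)[:2]*1000 for x,y in c],np.float32); print(cv2.minAreaRect(h))
b=(hsv[...,2]<45)&(hsv[...,1]<140); b=b.astype(np.uint8)
n,l,st,ce=cv2.connectedComponentsWithStats(b); i=1+np.argmax(st[1:,4]); print(st[i],ce[i])
p=onz(K,P,ce[i][0]+228,ce[i][1]+120,.03);print("grip",p.round(4))
go([.5185,.1905,.03],rot(-.5))
E
```

```text
((518.4227294921875, 190.63742065429688), (51.4627799987793, 81.95980072021484), 89.27993774414062)
[30 43 11 34 93] [36.47311828 65.80645161]
grip [0.5287 0.1924 0.03  ]
t [0.0062 0.0041 0.2092] a [-0.0003 -0.0001 -0.0013]
```

```bash
python3 - <<'E'
from h import *
for i in range(3):
    s=status.sense();print(s["time"],s["ee_pos"].round(4),s["joint_vel"].round(2)); viewer.grab_frame("wrist")
E
```

```text
1.4 [0.5235 0.1874 0.1974] [ 3.31 -3.14 -3.93  0.66  0.5   5.06]
1.45 [0.521  0.1884 0.1977] [ 2.84 -3.63 -2.27  2.14  0.9   2.66]
1.5 [0.5193 0.1892 0.1985] [ 2.08 -2.93 -1.5   1.06  0.17  0.8 ]
```

Call:
{"op": "jog_arm", "data": {"steps": [{"tx": -0.0008, "ty": 0.0006, "tz": 0.06, "ax": 0, "ay": 0, "az": 0, "gripper": 1}, {"tx": -0.0008, "ty": 0.0006, "tz": 0.12, "ax": 0, "ay": 0, "az": 0, "gripper": 1}, {"tx": -0.0008, "ty": 0.0006, "tz": 0.17, "ax": 0, "ay": 0, "az": 0, "gripper": 1}, {"tx": -0.0008, "ty": 0.0006, "tz": 0.205, "ax": 0, "ay": 0, "az": 0, "gripper": 1}, {"tx": -0.0008, "ty": 0.0006, "tz": 0.225, "ax": 0, "ay": 0, "az": 0, "gripper": 1}, {"tx": -0.0008, "ty": 0.0006, "tz": 0.235, "ax": 0, "ay": 0, "az": 0, "gripper": 1}, {"tx": -0.0008, "ty": 0.0006, "tz": 0.236, "ax": 0, "ay": 0, "az": 0, "gripper": 1}, {"tx": -0.0008, "ty": 0.0006, "tz": 0.236, "ax": 0, "ay": 0, "az": 0, "gripper": 1}, {"tx": -0.0008, "ty": 0.0006, "tz": 0.236, "ax": 0, "ay": 0, "az": 0, "gripper": 1}, {"tx": -0.0008, "ty": 0.0006, "tz": 0.236, "ax": 0, "ay": 0, "az": 0, "gripper": 1}]}}

```text
time: 2.55
ee_pos: [0.5191, 0.1909, 0.0127]
ee_rot: [180.0, 0.1, 179.2]
contact_force: [-0.1, 0.4, 0.0]
opening: 1.002
gripper_force: 0.0
```

Call:
{"op": "jog_arm", "data": {"steps": [{"tx": 0, "ty": 0, "tz": 0, "ax": 0, "ay": 0, "az": 0, "gripper": 0.4}, {"tx": 0, "ty": 0, "tz": 0, "ax": 0, "ay": 0, "az": 0, "gripper": 0.2}, {"tx": 0, "ty": 0, "tz": 0, "ax": 0, "ay": 0, "az": 0, "gripper": 0}, {"tx": 0, "ty": 0, "tz": 0, "ax": 0, "ay": 0, "az": 0, "gripper": 0}, {"tx": 0, "ty": 0, "tz": 0, "ax": 0, "ay": 0, "az": 0, "gripper": 0}, {"tx": 0, "ty": 0, "tz": 0, "ax": 0, "ay": 0, "az": 0, "gripper": 0}, {"tx": 0, "ty": 0, "tz": 0, "ax": 0, "ay": 0, "az": 0, "gripper": 0}, {"tx": 0, "ty": 0, "tz": 0, "ax": 0, "ay": 0, "az": 0, "gripper": 0}], "grip_force": 60}}

```text
time: 3.35
ee_pos: [0.5187, 0.1906, 0.0117]
ee_rot: [180.0, 0.0, 179.2]
contact_force: [0.4, 0.7, 2.8]
opening: 0.155
gripper_force: 58.9
```

Call:
{"op": "jog_arm", "data": {"steps": [{"tx": 0, "ty": 0, "tz": -0.04, "ax": 0, "ay": 0, "az": 0, "gripper": 0}, {"tx": 0, "ty": 0, "tz": -0.1, "ax": 0, "ay": 0, "az": 0, "gripper": 0}, {"tx": 0, "ty": 0, "tz": -0.16, "ax": 0, "ay": 0, "az": 0, "gripper": 0}, {"tx": 0, "ty": 0, "tz": -0.22, "ax": 0, "ay": 0, "az": 0, "gripper": 0}, {"tx": -0.026, "ty": -0.055, "tz": -0.26, "ax": 0, "ay": 0, "az": 0.0036, "gripper": 0}, {"tx": -0.052, "ty": -0.11, "tz": -0.3, "ax": 0, "ay": 0, "az": 0.007, "gripper": 0}, {"tx": -0.078, "ty": -0.165, "tz": -0.323, "ax": 0, "ay": 0, "az": 0.0107, "gripper": 0}, {"tx": -0.104, "ty": -0.22, "tz": -0.323, "ax": 0, "ay": 0, "az": 0.0142, "gripper": 0}, {"tx": -0.13, "ty": -0.275, "tz": -0.323, "ax": 0, "ay": 0, "az": 0.018, "gripper": 0}, {"tx": -0.156, "ty": -0.33, "tz": -0.323, "ax": 0, "ay": 0, "az": 0.0214, "gripper": 0}, {"tx": -0.156, "ty": -0.33, "tz": -0.323, "ax": 0, "ay": 0, "az": 0.0214, "gripper": 0}, {"tx": -0.156, "ty": -0.33, "tz": -0.323, "ax": 0, "ay": 0, "az": 0.0214, "gripper": 0}]}}

```text
time: 4.55
ee_pos: [0.64, -0.0772, 0.2685]
ee_rot: [-180.0, -0.1, 171.3]
contact_force: [0.1, 0.3, -0.6]
opening: 0.155
gripper_force: 58.8
```

Call:
{"op": "jog_arm", "data": {"steps": [{"tx": 0, "ty": 0, "tz": 0, "ax": 0, "ay": 0, "az": 0, "gripper": 0}, {"tx": 0, "ty": 0, "tz": 0, "ax": 0, "ay": 0, "az": 0, "gripper": 0}, {"tx": 0, "ty": 0, "tz": 0, "ax": 0, "ay": 0, "az": 0, "gripper": 0}, {"tx": 0, "ty": 0, "tz": 0, "ax": 0, "ay": 0, "az": 0, "gripper": 0}]}}

```text
time: 4.95
ee_pos: [0.6394, -0.0741, 0.2705]
ee_rot: [180.0, 0.0, 171.6]
contact_force: [0.6, 0.1, -0.8]
opening: 0.15
gripper_force: 58.8
```

```bash
python3 - <<'E'
from h import *
s=status.sense();print(s["joints"].round(1),s["ee_pos"].round(4),s["ee_rot"].round(2))
f,K,P=grab("wrist"); cv2.imwrite("pics/w3.png",cv2.resize(f,(800,600),interpolation=cv2.INTER_CUBIC)); np.savez("w3.npz",f=f,K=K,P=P)
print("win",proj(K,P,[.568,-.073,.12])*800/512)
E
```

```text
[ -6.6  20.1  32.3 102.2   0.    1.8] [ 0.6394 -0.0741  0.2705] [1.8000e+02 3.0000e-02 1.7156e+02]
win [390.07275528 161.00783552]
```

View pics/w3.png

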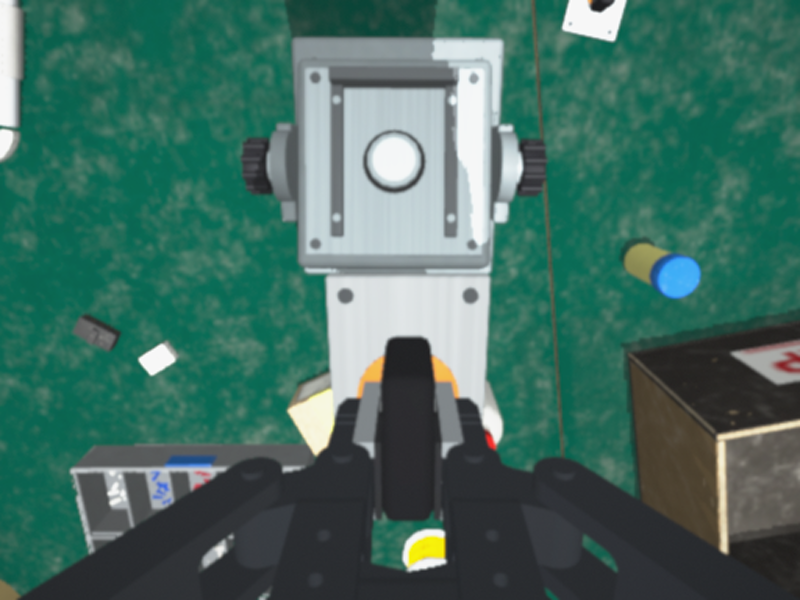

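The slide is held square in the fingers. The face is fully visible: window at (394,160), screws at (315,77), (475,78), (472,243) and (315,243), and the rails run vertically, so the yaw matches. For depth I'll shift 80 mm sideways and take a second view.

Call:
{"op": "jog_arm", "data": {"steps": [{"tx": 0, "ty": 0.05, "tz": 0, "ax": 0, "ay": 0, "az": 0, "gripper": 0}, {"tx": 0, "ty": 0.1, "tz": 0, "ax": 0, "ay": 0, "az": 0, "gripper": 0}, {"tx": 0, "ty": 0.1, "tz": 0, "ax": 0, "ay": 0, "az": 0, "gripper": 0}, {"tx": 0, "ty": 0.1, "tz": 0, "ax": 0, "ay": 0, "az": 0, "gripper": 0}, {"tx": 0, "ty": 0.1, "tz": 0, "ax": 0, "ay": 0, "az": 0, "gripper": 0}, {"tx": 0, "ty": 0.1, "tz": 0, "ax": 0, "ay": 0, "az": 0, "gripper": 0}, {"tx": 0, "ty": 0.1, "tz": 0, "ax": 0, "ay": 0, "az": 0, "gripper": 0}]}}

```text
time: 5.7
ee_pos: [0.6514, 0.0031, 0.2701]
ee_rot: [-180.0, 0.0, 171.4]
contact_force: [0.6, 0.0, -1.4]
opening: 0.152
gripper_force: 58.9
```

```bash
python3 - <<'E'
from h import *
f,K,P=grab("wrist"); np.savez("w4.npz",f=f,K=K,P=P)
w=proj(K,P,[.568,-.073,.12]); print("win",w)
D=np.load("w3.npz");K0,P0=D["K"],D["P"]; w0=proj(K0,P0,[.568,-.073,.12])
o=[]
for g,c in((D["f"],w0),(f,w)):
    x,y=c.round().astype(int); y0=max(0,y-80); print("origin",x-65,y0); o.append(cv2.resize(g[y0:y0+150,x-65:x+65],None,fx=3,fy=3,interpolation=cv2.INTER_CUBIC))
cv2.imwrite("pics/w34.png",np.hstack(o)); print(o[0].shape)
print("slide pred", [proj(K0,P0@np.eye(4),p).round(1)*1.5625 for p in ()])
E
```

```text
win [159.1332026  102.81255155]
origin 185 23
origin 94 23
(450, 390, 3)
slide pred []
```

View pics/w34.png

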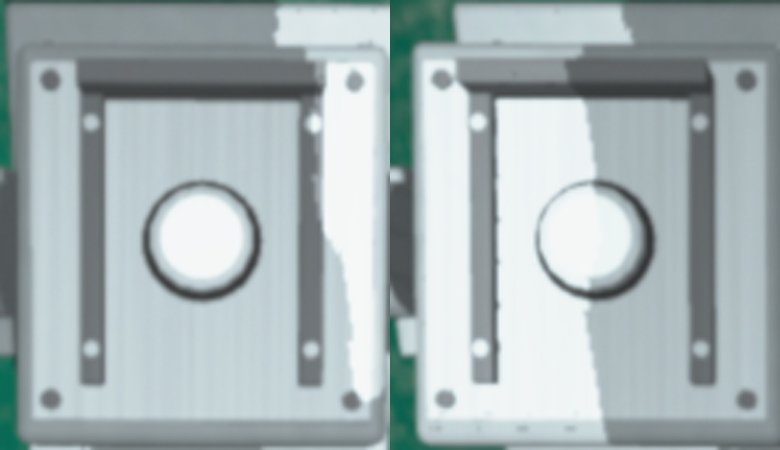

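Both crops show four plate screws and four bright rail screws: in the left crop about (50,79), (355,81), (50,399) and (351,400). In the right crop they have the same layout, at about (442,79), (746,79), (445,399) and (747,399). The foot stop is at the image top and the window ring is at (202,240) and (595,240).

```bash
python3 - <<'E'
from h import *
A,B=np.load("w3.npz"),np.load("w4.npz")
def cen(D,o,p,dark,r=4):
    x,y=np.array(o)+(np.array(p)+.5)/3-.5
    g=cv2.cvtColor(D["f"],cv2.COLOR_BGR2GRAY).astype(float)
    for _ in range(2):
        xi,yi=int(round(x)),int(round(y)); w=g[yi-r:yi+r+1,xi-r:xi+r+1]; w=(np.median(w)-w if dark else w-np.median(w)); w=np.clip(w-15,0,None)
        if w.sum()<1: print("lost",p);break
        Y,X=np.mgrid[-r:r+1,-r:r+1]; x,y=xi+(w*X).sum()/w.sum(),yi+(w*Y).sum()/w.sum()
    return x,y
pts={}
for n,a,b,dk in[("sFR",(50,79),(52,79),1),("sFL",(355,81),(356,79),1),("sRR",(50,399),(55,399),1),("sRL",(351,400),(357,399),1),
 ("rFR",(91,122),(88,122),0),("rFL",(314,123),(309,122),0),("rRR",(91,349),(90,348),0),("rRL",(311,349),(310,349),0)]:
    ca,cb=cen(A,(185,23),a,dk,4 if dk else 3),cen(B,(94,23),b,dk,4 if dk else 3)
    p,e=tri(ray(A["K"],A["P"],*ca),ray(B["K"],B["P"],*cb)); pts[n]=p
    print(n,p.round(4),round(e,4),np.round(((ca[0]-185+.5)*3-.5,(ca[1]-23+.5)*3-.5,(cb[0]-94+.5)*3-.5,(cb[1]-23+.5)*3-.5),1))
for k in "sr":
    q=np.array([pts[k+s] for s in("FR","FL","RR","RL")]); c=q.mean(0)
    xv=(q[2]+q[3]-q[0]-q[1])/2; yv=(q[1]+q[3]-q[0]-q[2])/2; n=np.cross(xv,yv); n/=np.linalg.norm(n)
    print(k,"c",c.round(4),"len",np.linalg.norm(xv).round(4),np.linalg.norm(yv).round(4),"n",n.round(4),"tilt(x)",np.arctan2(xv[2],np.hypot(*xv[:2])).round(4),"yaw",np.degrees(np.arctan2(xv[1],xv[0])).round(2),np.degrees(np.arctan2(-yv[0],yv[1])).round(2),"roll",(yv[2]/np.linalg.norm(yv)).round(4))
E
```

```text
sFR [ 0.5178 -0.108   0.1053] 0.0 [50.  80.  51.7 79.5]
sFL [ 0.5312 -0.021   0.1059] 0.0 [354.3  81.5 355.9  80.2]
sRR [ 0.6053 -0.1214  0.1303] 0.0 [ 50.3 399.   55.1 399. ]
sRL [ 0.6189 -0.0346  0.1298] 0.0001 [350.6 401.  356.4 399.7]
rFR [ 0.5317 -0.0974  0.1147] 0.0 [ 90.6 122.2  87.2 121.5]
rFL [ 0.5422 -0.0339  0.1223] 0.0 [319.5 123.5 309.2 122.1]
rRR [ 0.5925 -0.1067  0.1318] 0.0 [ 90.7 348.2  89.8 347.8]
rRL [ 0.602  -0.0444  0.1319] 0.0 [311.  349.3 310.4 348.3]
s c [ 0.5683 -0.0712  0.1178] len 0.0919 0.0879 n [-0.2632  0.0406  0.9639] tilt(x) 0.2695 yaw -8.78 -8.82 roll 0.0003
r c [ 0.5671 -0.0706  0.1252] len 0.0626 0.0638 n [-0.2201 -0.0247  0.9752] tilt(x) 0.2152 yaw -9.33 -9.06 roll 0.0605
```

```bash
python3 - <<'E'
from h import *
A,B=np.load("w3.npz"),np.load("w4.npz")
F=R.from_euler('z',-8.8,degrees=True)*R.from_euler('y',-.27); F=F.as_matrix(); c=np.array([.5683,-.0712,.1178])
def on(D,o,p):
    x,y=np.array(o)+(np.array(p)+.5)/3-.5; q,d=ray(D["K"],D["P"],x,y); t=((c-q)@F[:,2])/(d@F[:,2]); return (F.T@(q+d*t-c)*1000).round(1)
for n,a,b in[("ring",(202,240),(204.5,240)),("stopfoot",(202,98),(205,98)),("railRin",(105,240),(107,240)),("railLin",(299,240),(301,240)),("railRinB",(105,360),(107,360)),("railRinT",(105,110),(107,110))]:
    print(n,on(A,(185,23),a),on(B,(94,23),b))
# held slide: plate corners on w3 (800px picture), plane of plate top in tool frame
s=R.from_matrix(rot(-8.44)).as_matrix(); tcp=np.array([.6394,-.0741,.2705])
for u,v in[(327,276),(490,276)]:
    q,d=ray(A["K"],A["P"],u*.64,v*.64); z=tcp[2]-.0117+.005; p=q+d*(z-q[2])/d[2]; print("slide corner tool frame",(s.T@(p-tcp)*1000).round(1))
E
```

```text
ring [-0.3  0.2 -0. ] [-0.1 -0.1 -0. ]
stopfoot [-41.  -0.  -0.] [-40.8   0.3   0. ]
railRin [ -0.2 -28.    0. ] [ -0.  -28.4   0. ]
railLin [-0.5 28.4  0. ] [-0.2 27.9 -0. ]
railRinB [ 34.6 -28.   -0. ] [ 34.6 -28.8   0. ]
railRinT [-37.4 -28.1   0. ] [-37.3 -28.    0. ]
slide corner tool frame [ 39.9 -24.2   6.7]
slide corner tool frame [39.8 25.1  6.7]
```

```bash
cat >> h.py <<'E'
F=(R.from_euler('z',-8.8,degrees=True)*R.from_euler('y',-.27)).as_matrix(); C=np.array([.568,-.0712,.1176])
def where():
    s=status.sense(); A=R.from_euler('xyz',s["ee_rot"],degrees=True).as_matrix()
    print(s["time"],"face-frame slide underside mm",(F.T@(s["ee_pos"]+A[:,2]*.0117-C)*1000).round(2),"force",(F.T@s["contact_force"]).round(1),"mom",(F.T@s["torque"]).round(2),"ang",np.degrees(R.from_matrix(rot(-8.8,.27).T@A).as_rotvec()).round(2),"open",round(s["opening"],3))
E
python3 - <<'E'
from h import *
where(); go(C+F@[.0015,0,.0617],rot(-8.8,.27))
E
```

```text
5.75 face-frame slide underside mm [106.02  86.31 116.74] force [ 0.6  0.8 -0.8] mom [-0.02 -0.03 -0.03] ang [-0.03 15.46 -0.22] open 0.16
t [ 0.108  -0.1075  0.1158] a [ 0.0001 -0.0429  0.0006]
```

Call:
{"op": "jog_arm", "data": {"steps": [{"tx": 0.027, "ty": -0.0269, "tz": 0.029, "ax": 0, "ay": -0.0107, "az": 0, "gripper": 0}, {"tx": 0.054, "ty": -0.0538, "tz": 0.058, "ax": 0, "ay": -0.0215, "az": 0, "gripper": 0}, {"tx": 0.081, "ty": -0.0806, "tz": 0.087, "ax": 0, "ay": -0.0322, "az": 0, "gripper": 0}, {"tx": 0.1, "ty": -0.1, "tz": 0.108, "ax": 0, "ay": -0.04, "az": 0.0006, "gripper": 0}, {"tx": 0.108, "ty": -0.1075, "tz": 0.1158, "ax": 0, "ay": -0.0429, "az": 0.0006, "gripper": 0}, {"tx": 0.108, "ty": -0.1075, "tz": 0.1158, "ax": 0, "ay": -0.0429, "az": 0.0006, "gripper": 0}, {"tx": 0.108, "ty": -0.1075, "tz": 0.1158, "ax": 0, "ay": -0.0429, "az": 0.0006, "gripper": 0}, {"tx": 0.108, "ty": -0.1075, "tz": 0.1158, "ax": 0, "ay": -0.0429, "az": 0.0006, "gripper": 0}, {"tx": 0.108, "ty": -0.1075, "tz": 0.1158, "ax": 0, "ay": -0.0429, "az": 0.0006, "gripper": 0}, {"tx": 0.108, "ty": -0.1075, "tz": 0.1158, "ax": 0, "ay": -0.0429, "az": 0.0006, "gripper": 0}, {"tx": 0.108, "ty": -0.1075, "tz": 0.1158, "ax": 0, "ay": -0.0429, "az": 0.0006, "gripper": 0}]}}

```text
time: 6.85
ee_pos: [0.5538, -0.068, 0.1774]
ee_rot: [180.0, 15.4, 171.3]
contact_force: [-0.2, 0.2, -0.7]
opening: 0.149
gripper_force: 58.9
```

```bash
python3 - <<'E'
from h import *
where(); f,K,P=grab("wrist"); cv2.imwrite("pics/w5.png",f); where(); go(C+F@[.0015,0,.0217],rot(-8.8,.27))
E
```

```text
6.85 face-frame slide underside mm [ 1.97  0.96 49.84] force [-0.4  0.1 -0.6] mom [-0.04  0.29  0.  ] ang [-0.05  0.04 -0.09] open 0.149
6.9 face-frame slide underside mm [ 1.81  0.88 49.81] force [-0.3 -0.2 -1.5] mom [-0.02  0.29  0.03] ang [-0.05  0.04 -0.08] open 0.155
t [ 0.0004 -0.0011  0.0498] a [ 0.0001 -0.0001  0.0002]
```

View pics/w5.png

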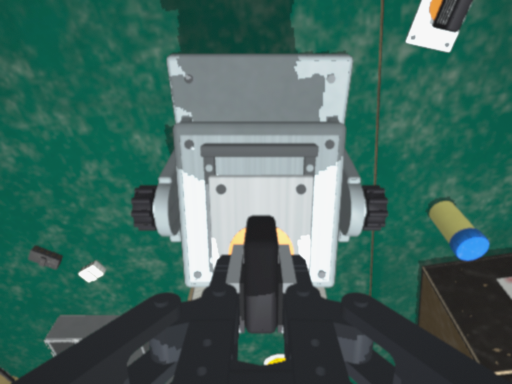

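The slide sits centred between the rails (slide columns 209–312, rail screws at 209 and 311) and square to the face. Descending along the normal.

Call:
{"op": "jog_arm", "data": {"steps": [{"tx": 0.0004, "ty": -0.0013, "tz": 0.02, "ax": 0, "ay": 0, "az": 0, "gripper": 0}, {"tx": 0.0004, "ty": -0.0013, "tz": 0.035, "ax": 0, "ay": 0, "az": 0, "gripper": 0}, {"tx": 0.0004, "ty": -0.0013, "tz": 0.045, "ax": 0, "ay": 0, "az": 0, "gripper": 0}, {"tx": 0.0004, "ty": -0.0013, "tz": 0.05, "ax": 0, "ay": 0, "az": 0, "gripper": 0}, {"tx": 0.0004, "ty": -0.0013, "tz": 0.052, "ax": 0, "ay": 0, "az": 0, "gripper": 0}, {"tx": 0.0004, "ty": -0.0013, "tz": 0.052, "ax": 0, "ay": 0, "az": 0, "gripper": 0}, {"tx": 0.0004, "ty": -0.0013, "tz": 0.052, "ax": 0, "ay": 0, "az": 0, "gripper": 0}, {"tx": 0.0004, "ty": -0.0013, "tz": 0.052, "ax": 0, "ay": 0, "az": 0, "gripper": 0}]}}

```text
time: 7.7
ee_pos: [0.5639, -0.0709, 0.1377]
ee_rot: [180.0, 15.5, 171.3]
contact_force: [1.0, 0.5, -1.4]
opening: 0.153
gripper_force: 58.9
```

```bash
python3 -c "
from h import *
where()"
```

```text
7.7 face-frame slide underside mm [ 1.43 -0.36  8.77] force [ 0.5  0.6 -1.6] mom [0.01 0.26 0.04] ang [-0.05 -0.02 -0.06] open 0.153
```

Call:
{"op": "jog_arm", "data": {"steps": [{"tx": 0, "ty": 0, "tz": 0.002, "ax": 0, "ay": 0, "az": 0, "gripper": 0}, {"tx": 0, "ty": 0, "tz": 0.003, "ax": 0, "ay": 0, "az": 0, "gripper": 0}, {"tx": 0, "ty": 0, "tz": 0.004, "ax": 0, "ay": 0, "az": 0, "gripper": 0}, {"tx": 0, "ty": 0, "tz": 0.005, "ax": 0, "ay": 0, "az": 0, "gripper": 0}, {"tx": 0, "ty": 0, "tz": 0.006, "ax": 0, "ay": 0, "az": 0, "gripper": 0}, {"tx": 0, "ty": 0, "tz": 0.006, "ax": 0, "ay": 0, "az": 0, "gripper": 0}, {"tx": 0, "ty": 0, "tz": 0.006, "ax": 0, "ay": 0, "az": 0, "gripper": 0}, {"tx": 0, "ty": 0, "tz": 0.006, "ax": 0, "ay": 0, "az": 0, "gripper": 0}]}}

```text
time: 8.5
ee_pos: [0.565, -0.0711, 0.1327]
ee_rot: [180.0, 15.4, 171.3]
contact_force: [-2.7, 1.1, 1.1]
opening: 0.15
gripper_force: 59.1
```

```bash
python3 -c "
from h import *
where()"
```

```text
8.5 face-frame slide underside mm [ 1.14 -0.37  3.66] force [-2.5  0.7  1.9] mom [-0.01  0.61 -0.  ] ang [-0.05  0.02 -0.06] open 0.15
```

Call:
{"op": "jog_arm", "data": {"steps": [{"tx": 0, "ty": 0, "tz": 0.0007, "ax": 0, "ay": 0, "az": 0, "gripper": 0}, {"tx": 0, "ty": 0, "tz": 0.0014, "ax": 0, "ay": 0, "az": 0, "gripper": 0}, {"tx": 0, "ty": 0, "tz": 0.0021, "ax": 0, "ay": 0, "az": 0, "gripper": 0}, {"tx": 0, "ty": 0, "tz": 0.0028, "ax": 0, "ay": 0, "az": 0, "gripper": 0}, {"tx": 0, "ty": 0, "tz": 0.0028, "ax": 0, "ay": 0, "az": 0, "gripper": 0}, {"tx": 0, "ty": 0, "tz": 0.0028, "ax": 0, "ay": 0, "az": 0, "gripper": 0}, {"tx": 0, "ty": 0, "tz": 0.0028, "ax": 0, "ay": 0, "az": 0, "gripper": 0}]}}

```text
time: 9.2
ee_pos: [0.5656, -0.0712, 0.1305]
ee_rot: [180.0, 15.5, 171.3]
contact_force: [-3.8, 0.6, 2.4]
opening: 0.151
gripper_force: 59.4
```

```bash
python3 -c "
from h import *
where()"
```

```text
9.2 face-frame slide underside mm [ 1.19 -0.32  1.35] force [-3.  -0.   3.4] mom [-0.06  0.77 -0.  ] ang [-0.05  0.02 -0.06] open 0.151
```

Call:
{"op": "jog_arm", "data": {"steps": [{"tx": 0, "ty": 0, "tz": 0.0005, "ax": 0, "ay": 0, "az": 0, "gripper": 0}, {"tx": 0, "ty": 0, "tz": 0.001, "ax": 0, "ay": 0, "az": 0, "gripper": 0}, {"tx": 0, "ty": 0, "tz": 0.001, "ax": 0, "ay": 0, "az": 0, "gripper": 0}, {"tx": 0, "ty": 0, "tz": 0.001, "ax": 0, "ay": 0, "az": 0, "gripper": 0}, {"tx": 0, "ty": 0, "tz": 0.001, "ax": 0, "ay": 0, "az": 0, "gripper": 0}]}}

```text
time: 9.7
ee_pos: [0.5658, -0.0712, 0.1297]
ee_rot: [180.0, 15.4, 171.3]
contact_force: [-3.5, 0.6, 4.0]
opening: 0.153
gripper_force: 59.5
```

```bash
python3 -c "
from h import *
where()"
```

```text
9.7 face-frame slide underside mm [ 1.14 -0.36  0.49] force [-2.4  0.1  4.8] mom [-0.02  0.74  0.01] ang [-0.05  0.03 -0.06] open 0.153
```

Call:
{"op": "jog_arm", "data": {"steps": [{"tx": 0, "ty": 0, "tz": 0.0006, "ax": 0, "ay": 0, "az": 0, "gripper": 0}, {"tx": 0, "ty": 0, "tz": 0.001, "ax": 0, "ay": 0, "az": 0, "gripper": 0}, {"tx": 0, "ty": 0, "tz": 0.001, "ax": 0, "ay": 0, "az": 0, "gripper": 0}, {"tx": 0, "ty": 0, "tz": 0.001, "ax": 0, "ay": 0, "az": 0, "gripper": 0}]}}

```text
time: 10.1
ee_pos: [0.5661, -0.0713, 0.1289]
ee_rot: [180.0, 15.5, 171.3]
contact_force: [-3.7, 0.8, 4.6]
opening: 0.149
gripper_force: 59.6
```

```bash
python3 -c "
from h import *
where()"
```

```text
10.1 face-frame slide underside mm [ 1.19 -0.34 -0.26] force [-2.4  0.2  5.4] mom [-0.11  0.76  0.03] ang [-0.05  0.02 -0.06] open 0.149
```

Call:
{"op": "jog_arm", "data": {"steps": [{"tx": 0, "ty": 0, "tz": 0.0006, "ax": 0, "ay": 0, "az": 0, "gripper": 0}, {"tx": 0, "ty": 0, "tz": 0.001, "ax": 0, "ay": 0, "az": 0, "gripper": 0}, {"tx": 0, "ty": 0, "tz": 0.001, "ax": 0, "ay": 0, "az": 0, "gripper": 0}, {"tx": 0, "ty": 0, "tz": 0.001, "ax": 0, "ay": 0, "az": 0, "gripper": 0}]}}

```text
time: 10.5
ee_pos: [0.5662, -0.0713, 0.1284]
ee_rot: [180.0, 15.5, 171.3]
contact_force: [-6.3, 0.8, 7.0]
opening: 0.156
gripper_force: 60.3
```

```bash
python3 -c "
from h import *
where()"
```

```text
10.5 face-frame slide underside mm [ 1.16 -0.34 -0.86] force [-4.3 -0.1  8.4] mom [-0.09  1.01 -0.01] ang [-0.05  0.02 -0.06] open 0.156
```

Call:
{"op": "jog_arm", "data": {"steps": [{"tx": 0, "ty": 0, "tz": 0.0006, "ax": 0, "ay": 0, "az": 0, "gripper": 0}, {"tx": 0, "ty": 0, "tz": 0.001, "ax": 0, "ay": 0, "az": 0, "gripper": 0}, {"tx": 0, "ty": 0, "tz": 0.001, "ax": 0, "ay": 0, "az": 0, "gripper": 0}, {"tx": 0, "ty": 0, "tz": 0.001, "ax": 0, "ay": 0, "az": 0, "gripper": 0}]}}

```text
time: 10.9
ee_pos: [0.5662, -0.0713, 0.1282]
ee_rot: [180.0, 15.5, 171.3]
contact_force: [-10.9, 1.2, 12.3]
opening: 0.158
gripper_force: 61.3
```

```bash
python3 -c "
from h import *
where(); f,K,P=grab('wrist'); where()
a=R.from_euler('xyz',status.sense()['ee_rot'],degrees=True).as_matrix()
x,y=proj(K,P,C+F@[-.04,0,0]).round().astype(int); print(x,y)
y0=max(0,y-60); cv2.imwrite('pics/w6.png',cv2.resize(f[y0:y0+150,x-100:x+100],None,fx=4,fy=4,interpolation=cv2.INTER_CUBIC)); print('o',x-100,y0)"
```

```text
10.9 face-frame slide underside mm [ 1.12 -0.36 -0.98] force [-7.3 -0.4 14.7] mom [-0.06  1.66 -0.04] ang [-0.05  0.01 -0.06] open 0.158
10.95 face-frame slide underside mm [ 1.13 -0.34 -0.97] force [-8.5  0.6 13.8] mom [-0.08  1.61 -0.02] ang [-0.05  0.01 -0.06] open 0.152
261 172
o 161 112
```

View pics/w6.png

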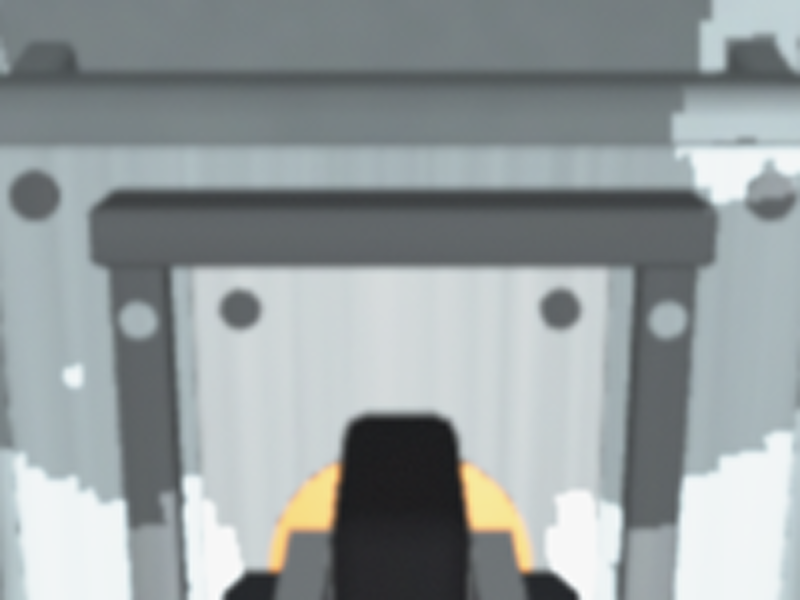

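The slide lies inside the rails and against the foot stop (stop edge at row 265, rail gaps about equal). I'll relieve the up-slope side load slightly and check that it is steady.

Call:
{"op": "jog_arm", "data": {"steps": [{"tx": 0.0005, "ty": 0, "tz": 0.0002, "ax": 0, "ay": 0, "az": 0, "gripper": 0}, {"tx": 0.001, "ty": 0, "tz": 0.0003, "ax": 0, "ay": 0, "az": 0, "gripper": 0}, {"tx": 0.001, "ty": 0, "tz": 0.0003, "ax": 0, "ay": 0, "az": 0, "gripper": 0}, {"tx": 0.001, "ty": 0, "tz": 0.0003, "ax": 0, "ay": 0, "az": 0, "gripper": 0}, {"tx": 0.001, "ty": 0, "tz": 0.0003, "ax": 0, "ay": 0, "az": 0, "gripper": 0}, {"tx": 0.001, "ty": 0, "tz": 0.0003, "ax": 0, "ay": 0, "az": 0, "gripper": 0}]}}

```text
time: 11.55
ee_pos: [0.5662, -0.0713, 0.1282]
ee_rot: [180.0, 15.6, 171.3]
contact_force: [-7.5, 0.6, 11.2]
opening: 0.153
gripper_force: 60.9
```

```bash
python3 -c "
from h import *
for i in range(3): where(); viewer.grab_frame('wrist')"
```

```text
11.55 face-frame slide underside mm [ 1.11 -0.33 -1.02] force [-4.2 -0.5 12.8] mom [-0.15  0.95 -0.02] ang [-0.05 -0.08 -0.06] open 0.153
11.6 face-frame slide underside mm [ 1.1  -0.34 -1.01] force [-4.7  0.7 13.9] mom [-0.09  0.99 -0.05] ang [-0.05 -0.08 -0.06] open 0.154
11.65 face-frame slide underside mm [ 1.12 -0.33 -1.01] force [-3.7 -0.5 12.8] mom [-0.07  0.94 -0.01] ang [-0.05 -0.08 -0.06] open 0.154
```

```bash
python3 -c "
from h import *
print(workorder.finish_job()); where()"
```

```text
the job is handed in; nothing more can be done
None
the job is handed in; nothing more can be done
```

I handed the job in with the slide still gripped and pressed on the viewer's face at about 14 N; by my measurements it lies flush, between the rails and about 1 mm from the foot stop. The judge's verdict was not shown.

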